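Line up microscope accessories by height on a storage rail

TASK

Line up the objective case, the two bare objectives and the dust cap on the storage rail in order of height: the tallest on the cork pad next to the upright end post, then each next lower one on the next pad, one to a pad. Set each down upright and centred on its pad, and do not tip any of them over on the way.

Things in the scene. Friction and masses are not known exactly. Their poses are not given: they have to be found in the camera images.
- case: Black plastic objective case, a closed upright cylinder with a screw lid, 70 mm tall, 39 mm across up to 50 mm and 42 mm across at the lid above; about 60 g, loose, on the desk. The tallest. Origin: centre of its underside; z up.
- long_objective: The larger bare microscope objective: pale metal barrel with a dark band, narrowing to its black tip on top, standing upright on the desk; 45 mm tall, 28 mm across; about 140 g, loose. Second tallest. Origin: centre of its underside; z up.
- short_objective: The smaller bare microscope objective, like the larger but 36 mm tall and 25 mm across; about 140 g, loose, upright on the desk. Third tallest. Origin: centre of its underside; z up.
- dust_cap: Flat round black dust cap, 38 mm across and 14 mm tall, closed side up; about 20 g, loose, on the desk. The lowest. Origin: centre of its underside; z up.
- rail: Storage rail: a flat aluminium bar fixed to the desk, 400 mm long, 58 mm wide, 12 mm thick, lying beyond the things, roughly across the robot's view. Origin: centre of its underside; its y axis runs along its length, z up.
- seat_a: One of four alike round cork pads, 44 mm across and 2 mm thick, in a row on the rail 80 mm apart (in the order a, b, c, d along the rail). Fixed. Origin: centre of the pad's underside, on the rail's top; the pad's top, where things stand, is 2 mm higher (14 mm above the desk).
- seat_b: One of four alike round cork pads, 44 mm across and 2 mm thick, in a row on the rail 80 mm apart (in the order a, b, c, d along the rail). Fixed. Origin: centre of the pad's underside, on the rail's top; the pad's top, where things stand, is 2 mm higher (14 mm above the desk).
- seat_c: One of four alike round cork pads, 44 mm across and 2 mm thick, in a row on the rail 80 mm apart (in the order a, b, c, d along the rail). Fixed. Origin: centre of the pad's underside, on the rail's top; the pad's top, where things stand, is 2 mm higher (14 mm above the desk).
- seat_d: One of four alike round cork pads, 44 mm across and 2 mm thick, in a row on the rail 80 mm apart (in the order a, b, c, d along the rail). Fixed. Origin: centre of the pad's underside, on the rail's top; the pad's top, where things stand, is 2 mm higher (14 mm above the desk).
- end_post: Upright steel end post, 20 mm across at its foot, 40 mm tall, fixed on the rail at one end or the other, 62 mm beyond the centre of the nearest cork pad; the other end has only a flat steel plug 3 mm high. Origin: centre of its foot, on the rail's top.
Things that resemble listed ones, but are neither listed nor needed, are in the scene too. Leave any green, pink or yellow look-alike of the long_objective alone.

How it is judged:
By the outcome, as a careful person would: the job done as asked, in the order asked, and still so for the second after the job is handed in, with the robot touching nothing.
It also fails if it takes over 96 s, if anything falls off the work surface, if the arm or the gripper's body presses on something with over 40 N, if the wrist force passes 120 N, or if a joint passes its speed limit or range.

ROBOT

A 6-joint arm with a two-finger parallel gripper is mounted at the origin on a cart in front of the work surface, level with it; the furniture and walls round the work are solid. World frame = base frame: x ahead of the robot, y to its left, z up, the work surface at z = 0. Lengths are in m, angles in rad, forces in N, time in s.
With the tool pointing down it reaches from about 0.35 to 0.85 m from the base axis. Payload 8.1 kg.
Tool frame: the origin (TCP) lies at the very end of the fingers, on their centre line; the grasp point (between the pads) lies 19 mm behind it; z points along the fingers, y is the line along which they close (so a half turn about z gives the same grasp; the last joint's range is limited). The gripper opens to 93 mm and grips with 3 to 60 N. Pads are 15 mm wide; open, the fingers measure 128 mm over their backs; the gripper's body (75 mm by 188 mm) begins 65 mm behind the grasp point.
Start: joints at [-1.386, 0.13, 1.488, -0, 1.523, -0.085], TCP at [0.16, -0.578, 0.219] pointing down, gripper open.
Joint ranges: [-2.96, 2.96], [-0.89, 2.26], [0.02, 2.5], [-1.34, 4.48], [0, 2.73], [-2.66, 2.66]. Speed limits (rad/s): [2.39, 2.39, 2.79, 3.14, 3.14, 3.14].

INTERFACE

Orientations are given as a rotation vector (axis times angle).
In Python, from plant import robot gives the robot as it stands.
- The arm moves only by the tool play_rows, never from a script. Its argument "deltas" is one flat list of numbers, 5 for each row, row after row: the shift along the tool's x, y, z in mm, then the turn about the tool's z in degrees, then the finger opening in mm, from 0 to 93. A call has 1 to 10 rows; each row shifts and turns the commanded pose from where the row before left it, along the tool's axes as they then stand; what a row does not reach is not made up. A row lasts 1/12 s, in which the tool goes at most 41.7 mm and 7.16 degrees, less where a joint would pass 70% of its speed; a pose out of reach is approached as far as the arm can. A call with a gripper value outside its range is refused whole. The fingers move at their own pace and stop on an object; "newtons" is the grip in N (left out, the last holds). Time passes only in rows, so rows that do not move let the fingers close. It gives the time, the measured TCP pose, the force, the opening and the grip force at its end, in the units of the state.
- robot.read_state(): the state, without advancing time (a new reading comes with each control period).
- robot.read_camera(name): name is "scene" or "top" or "wrist"; returns a dict with "pixels" (400x640x3 uint8, blue, green, red), "mtx" (3x3 intrinsics, pixels), "eye" and "rotation" of the camera in the world. Camera axes: x right, y up, looking along -z (the intrinsics and any distortion apply to the point x, -y, -z); pixel columns grow to the right and rows downward; lengths in m; the calibration is good to about 2 mm. The wrist camera is an equidistant fisheye: a pixel r from the principal point sees the ray r / f radians off the axis. A picture is of the moment at which its call begins. There is no depth.
- robot.close_job(): hands the job in; it is judged then, once.
The state is a dict: "t": time; "q": joint angles; "dq": joint speeds; "joint_torque": joint torques, N m; "tool_pos": TCP position; "orientation": TCP orientation; "force": force on the tool from outside, world axes, zero at the start; "wrist_torque": the same for the moment, N m; "opening": finger opening in m; "gripper_force": force on a finger pad.
Only numpy, scipy, OpenCV 4.12 (cv2) and the standard library are available. Lean on these libraries where they do the work, as an engineer would, in place of code of your own. Each camera call takes 0.05 s, during which the arm holds its last target. There are 200 camera calls.

## Working session

There is one attempt and no reset: what is moved stays moved. The work goes in short steps, Python scripts to look and compute and a tool call to move; the robot and the scene stay as the last step left them, time stands still between calls to the robot, and variables do not carry over. Pictures are saved under pics/ and viewed, at most 14 in all, crops included, and the job is handed in when it is done.

Besides the shell and the picture viewer there is one more tool, called by a JSON object that holds its "api" and its "payload", one argument or row to a line. play_rows: Moves the arm, as the interface text tells. Its arguments: {"type":"object","properties":{"deltas":{"type":"array"},"newtons":{"type":"number"}},"required":["deltas"]}

```bash
mkdir -p pics; ls
cat > h.py <<'E'
import numpy as np,cv2,pickle
from plant import robot
def snap(n,f):
    c=robot.read_camera(n); cv2.imwrite(f'pics/{f}.png',c['pixels']); pickle.dump(c,open(f'pics/{f}.pkl','wb')); return c
def load(f): return pickle.load(open(f'pics/{f}.pkl','rb'))
def cast(c,uv,z,fish=False):
    uv=np.atleast_2d(np.array(uv,float)); K=np.array(c['mtx']); 
    x=(uv[:,0]-K[0,2])/K[0,0]; y=(uv[:,1]-K[1,2])/K[1,1]
    if fish:
        r=np.hypot(x,y)+1e-12; s=np.sin(r)/r; d=np.c_[x*s,-y*s,-np.cos(r)]
    else: d=np.c_[x,-y,-np.ones_like(x)]
    R=np.array(c['rotation']); R=R if R.shape==(3,3) else cv2.Rodrigues(R)[0]
    d=d@R.T; e=np.array(c['eye']); return e+d*((z-e[2])/d[:,2])[:,None]
def proj(c,P):
    P=np.atleast_2d(np.array(P,float)); R=np.array(c['rotation']); R=R if R.shape==(3,3) else cv2.Rodrigues(R)[0]
    p=(P-np.array(c['eye']))@R; K=np.array(c['mtx']); return np.c_[K[0,2]+K[0,0]*p[:,0]/-p[:,2],K[1,2]+K[1,1]*-p[:,1]/-p[:,2]]
E
python3 - <<'E'
from h import *
for n in('scene','top'):
    c=snap(n,n+'0'); print(n,{k:v for k,v in c.items() if k!='pixels'})
print(robot.read_state())
E
```

```text
pics
scene {'mtx': array([[472.6700429 ,   0.        , 317.00415132],
       [  0.        , 472.6700429 , 195.70844631],
       [  0.        ,   0.        ,   1.        ]]), 'eye': array([-0.10747855,  0.68988661,  0.63974907]), 'rotation': array([ 0.44717758, -1.14411844, -2.11461919])}
top {'mtx': array([[448.38621584,   0.        , 321.42339636],
       [  0.        , 448.38621584, 201.46045698],
       [  0.        ,   0.        ,   1.        ]]), 'eye': array([0.45289212, 0.02696167, 1.34056319]), 'rotation': array([ 0.04866282, -0.07212315, -1.57476883])}
{'t': 0.1, 'q': array([-1.38641189e+00,  1.31102352e-01,  1.48915125e+00,  9.47172651e-06,
        1.52303121e+00, -8.53636910e-02]), 'dq': array([ 1.27075585e-03, -1.49746010e-03, -4.16707951e-03, -7.45034379e-05,
        1.17170801e-03,  3.47661251e-04]), 'joint_torque': array([ 1.19492477e-03, -5.61343610e+01, -4.93093586e+01,  7.69372797e-02,
        2.91211187e-02, -5.19799005e-05]), 'tool_pos': array([ 0.15984376, -0.57777842,  0.21769289]), 'orientation': array([-3.11138646e+00, -4.22207845e-01,  1.16642041e-04]), 'force': array([ 0.43812609, -0.21085444,  0.3751271 ]), 'wrist_torque': array([-0.0028087 ,  0.06036538, -0.0453745 ]), 'gripper_force': 0.0, 'opening': 0.09352862647717161}
```

View pics/scene0.png

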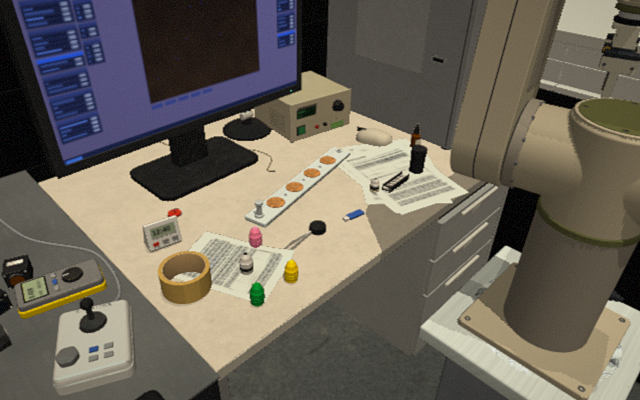

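View pics/top0.png

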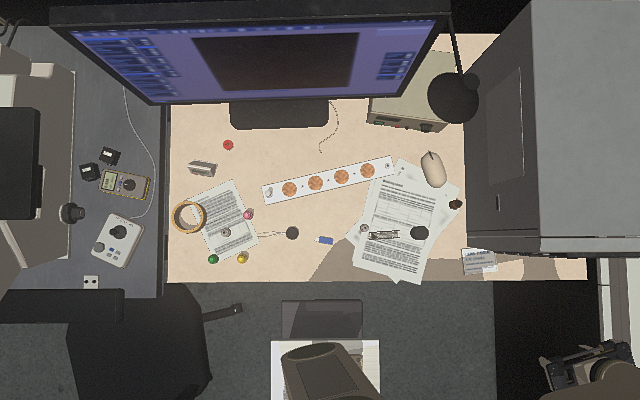

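The scene shows a steel post at the rail's left end (258,208). The candidates are a dark cylinder at (418,158), pale barrels at (246,262) and (376,184), coloured look-alikes, and a flat black disc at (318,228). I'll enlarge these to confirm.

Run:
```python
from h import *
c=load('scene0')['pixels']; t=load('top0')['pixels']
r=lambda a,k:cv2.resize(a,None,fx=k,fy=k,interpolation=cv2.INTER_CUBIC)
a=r(c[200:310,220:353],3);b=r(c[120:230,340:473],3)
d=r(t[150:275,200:466],3); 
cv2.imwrite('pics/cropA.png',np.hstack([a,b])); cv2.imwrite('pics/cropB.png',d); print(a.shape,d.shape)
```

```text
(330, 399, 3) (375, 798, 3)
```

View pics/cropA.png

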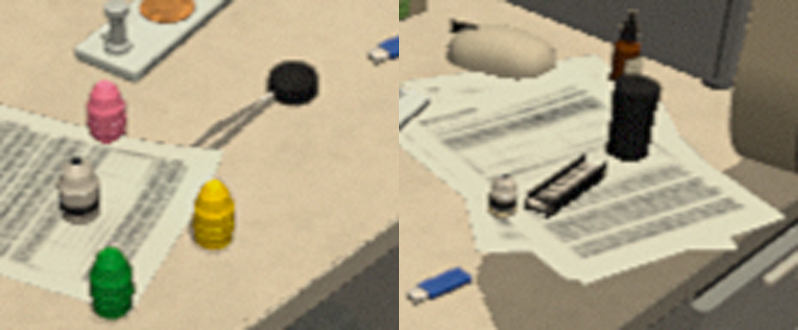

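View pics/cropB.png

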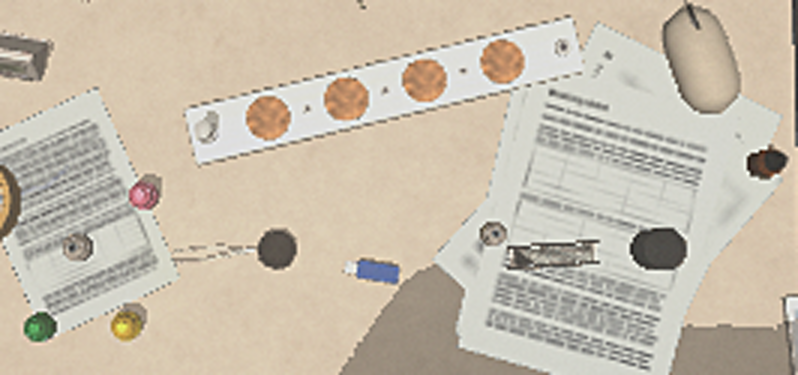

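Candidates:
- **Case:** the black straight cylinder at scene (550→418,158), top (419,233). The amber dropper bottle at top (456,203) is not it.
- **Long objective:** the larger pale barrel at scene (246,263), top (226,232). The pink, yellow and green ones are look-alikes to leave alone.
- **Short objective:** the smaller pale barrel at scene (375,185), top (364,228).
- **Dust cap:** the flat black disc at scene (318,228), top (292,233), with tweezers on its left.
- **Post:** at the rail's left end, top (268,191); the right end has only the flat plug.

Next I'll compute positions.

Run:
```python
from h import *
np.set_printoptions(precision=4,suppress=True)
t=load('top0');s=load('scene0')
def blobs(im,m,box,amin=30):
    x0,y0,x1,y1=box; mm=np.zeros(m.shape,np.uint8); mm[y0:y1,x0:x1]=m[y0:y1,x0:x1]
    n,l,st,ce=cv2.connectedComponentsWithStats(mm); return [(ce[i],st[i]) for i in range(1,n) if st[i,4]>=amin]
for nm,c,box,dk in(('top',t,(255,150,400,205),[(280,222,305,246),(405,222,435,245)]),('scene',s,(240,145,350,220),[(305,216,330,240),(405,140,432,176)])):
    im=c['pixels'];hsv=cv2.cvtColor(im,cv2.COLOR_BGR2HSV)
    o=((hsv[...,0]>5)&(hsv[...,0]<18)&(hsv[...,1]>110)).astype(np.uint8)
    for ce,st in blobs(im,o,box): print(nm,'pad',ce,st,cast(c,ce,.014)[0])
    d=(im.max(2)<75).astype(np.uint8)
    for b,z in zip(dk,(.010,.04)):
        for ce,st in blobs(im,d,b,15): print(nm,'dark',ce,st,cast(c,ce,z)[0])
print('long top',cast(t,[225.5,231.5],.03),'scene base',cast(s,[246,272.5],0),cast(s,[246,265],.02))
print('short top',cast(t,[364,227.5],.025),'scene',cast(s,[507/3-133/1+340-.3-0,185],.018), cast(s,[340+(504-399)/3,120+196/3],.018))
print('box front top',cast(t,[[367,124],[440,130]],.1),'post',cast(t,[200+207/3,150+126/3],.03),'tilted case top edge ',proj(t,[[.45,-.25,0],[.45,-.25,.07]]))
```

```text
top pad [367.0949 169.9343] [360 164  14  13 137] [ 0.6489 -0.1301  0.014 ]
top pad [341.1361 176.3401] [334 170  14  14 147] [ 0.6299 -0.0523  0.014 ]
top pad [314.8882 182.5197] [308 176  14  14 152] [0.6116 0.026  0.014 ]
top pad [288.8403 188.8194] [282 182  14  14 144] [0.5931 0.1035 0.014 ]
top dark [416.     232.4875] [410 226  18  14  80] [ 0.4615 -0.2668  0.04  ]
scene pad [326.9677 159.7634] [320 156  15   8  93] [ 0.652  -0.1288  0.014 ]
scene pad [311.4486 172.5701] [304 169  16   8 107] [ 0.6327 -0.051   0.014 ]
scene pad [294.2266 186.5469] [286 182  17  10 128] [0.614  0.0268 0.014 ]
scene pad [275.2819 201.9664] [267 197  18  11 149] [0.5952 0.1044 0.014 ]
scene dark [317.3529 227.4706] [309 221  17  14 187] [0.4622 0.0987 0.01  ]
scene dark [416.9665 157.8014] [409 140  18  34 418] [ 0.4662 -0.2755  0.04  ]
long top [[0.4674 0.2865 0.03  ]] scene base [[0.4657 0.2927 0.    ]] [[0.4644 0.2921 0.02  ]]
short top [[ 0.477  -0.1175  0.025 ]] scene [[ 0.4769 -0.1201  0.018 ]] [[ 0.4771 -0.1177  0.018 ]]
box front top [[ 0.7667 -0.1214  0.1   ]
 [ 0.7491 -0.3274  0.1   ]] post [[0.5822 0.1607 0.03  ]] tilted case top edge  [[407.4613 236.4714]
 [412.5504 236.4971]]
```

```bash
cat >> h.py <<'E'
def yaw():
    s=robot.read_state(); R=cv2.Rodrigues(np.array(s['orientation']))[0]; return np.degrees(np.arctan2(R[1,0],R[0,0])),np.array(s['tool_pos'])
def plan(*wps,op=93):
    """wps: (x,y,z m, yaw deg, nrows)"""
    f,p=yaw(); out=[]; print('at',p.round(4),round(f,1))
    for x,y,z,g,n in wps:
        st=(np.array([x,y,z])-p)/n*1000; df=(g-f)/n
        for i in range(n):
            a=np.radians(f); out.append([st[0]*np.cos(a)+st[1]*np.sin(a),st[0]*np.sin(a)-st[1]*np.cos(a),-st[2],-df,op]); f+=df
        p=np.array([x,y,z])
    for o in out: print([round(float(v),1) for v in o])
E
python3 - <<'E'
from h import *
t=load('top0'); print(cast(t,[421.2,232.3],.07))
plan((.25,-.38,.22,45,6),(.42,-.271,.22,75,6))
E
```

```text
[[ 0.46173448 -0.27486155  0.07      ]]
at [ 0.1598 -0.5778  0.2177] 15.5
[23.3, -27.8, -0.4, -4.9, 93.0]
[25.6, -25.7, -0.4, -4.9, 93.0]
[27.7, -23.4, -0.4, -4.9, 93.0]
[29.6, -20.9, -0.4, -4.9, 93.0]
[31.3, -18.3, -0.4, -4.9, 93.0]
[32.7, -15.5, -0.4, -4.9, 93.0]
[32.9, 7.2, -0.0, -5.0, 93.0]
[32.1, 10.0, -0.0, -5.0, 93.0]
[31.1, 12.8, -0.0, -5.0, 93.0]
[29.9, 15.5, -0.0, -5.0, 93.0]
[28.4, 18.0, -0.0, -5.0, 93.0]
[26.8, 20.4, -0.0, -5.0, 93.0]
```

{"api": "play_rows", "payload": {
  "deltas": [23,-28,0,-5,93,26,-26,0,-5,93,28,-23,0,-5,93,30,-21,0,-5,93,31,-18,0,-5,93,33,-15,0,-5,93,33,7,0,-5,93,32,10,0,-5,93,31,13,0,-5,93,30,15,0,-5,93]
}}

```text
t: 0.93
tool_pos: [0.3641, -0.305, 0.2185]
orientation: [2.639, 1.704, 0.0]
force: [-0.5, -0.2, -0.1]
opening: 0.0929
gripper_force: 0.0
```

{"api": "play_rows", "payload": {
  "deltas": [28,18,0,-5,93,27,20,0,-5,93,0,0,0,0,93,0,0,0,0,93]
}}

```text
t: 1.27
tool_pos: [0.4197, -0.2683, 0.218]
orientation: [-2.481, -1.925, 0.001]
force: [-1.0, -0.6, -0.4]
opening: 0.093
gripper_force: 0.0
```

Run:
```python
from h import *
print(yaw(), robot.read_state()['force']); c=snap('wrist','w1'); print(c['mtx'],c['eye'],c['rotation'])
```

```text
(np.float64(75.6308997012758), array([ 0.41970277, -0.26825538,  0.21801229])) [-0.98045397 -0.57675474 -0.41472411]
[[309.70691629   0.         319.28411648]
 [  0.         309.70691629 200.54126622]
 [  0.           0.           1.        ]] [ 0.43857889 -0.19646897  0.3849244 ] [-0.26825296  0.03559723 -0.24817106]
```

View pics/w1.png

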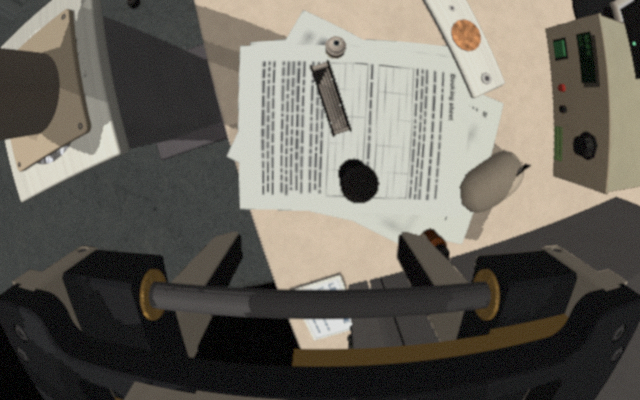

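Wrist view: the case is at (358,181), short objective at (336,46), the clip beside it at (332,100), and a cork pad at (466,35). I'll refine the case and short objective positions.

```bash
cat >> h.py <<'E'
def edgefit(c,mask,z,r,fish=True):
    """centre of a disc radius r at height z: near edge + lateral extents as seen from the camera nadir"""
    k=max(cv2.findContours(mask.astype(np.uint8),cv2.RETR_EXTERNAL,cv2.CHAIN_APPROX_NONE)[0],key=cv2.contourArea)[:,0].astype(float)
    P=cast(c,k,z,fish)[:,:2]; e=np.array(c['eye'])[:2]; d=P.mean(0)-e; d/=np.hypot(*d); n=np.array([-d[1],d[0]])
    u=(P-e)@d; v=(P-e)@n; print('far ext',u.max()-u.min(),'lat',v.max()-v.min())
    return e+d*(u.min()+r)+n*(v.max()+v.min())/2
def boxmask(im,b,f):
    m=np.zeros(im.shape[:2],np.uint8); x0,y0,x1,y1=b; m[y0:y1,x0:x1]=f(im[y0:y1,x0:x1]); return m
E
python3 - <<'E'
from h import *
c=load('w1'); im=c['pixels']
m=boxmask(im,(332,150,386,210),lambda a:a.max(2)<50)
print('case',edgefit(c,m,.07,.021))
hs=cv2.resize(im[25:145,300:390],None,fx=5,fy=5); cv2.imwrite('pics/sh.png',hs)
print('short guess',cast(c,[336,44],.036,True),cast(c,[336,47],.02,True)); print('pad', cast(c,[466,35.5],.014,True))
E
```

```text
far ext 0.04664645120769754 lat 0.0378788337117759
case [ 0.45932249 -0.26725773]
short guess [[ 0.47668739 -0.11959859  0.036     ]] [[ 0.47749946 -0.1196881   0.02      ]]
pad [[ 0.64822655 -0.13005025  0.014     ]]
```

Run:
```python
from h import *
c=load('w1'); im=c['pixels']
for th in(70,100,120):
    m=boxmask(im,(332,150,386,210),lambda a:a.max(2)<th); print(th,edgefit(c,m,.07,.021))
s=load('scene0')['pixels']
for th in(60,80,100):
    m=boxmask(s,(405,142,432,176),lambda a:a.max(2)<th); ys,xs=np.nonzero(m); print(xs.min(),xs.max(),ys.min(),ys.max(), xs.mean())
f,p=yaw(); plan((.463,-.271,.2,75.6,2),(.463,-.271,.02,75.6,6))
```

```text
far ext 0.047157480207034634 lat 0.03880971298529513
70 [ 0.45917993 -0.26689914]
far ext 0.04822511963226519 lat 0.039701951409469666
100 [ 0.45908218 -0.26638826]
far ext 0.048649366142883975 lat 0.040658873721250294
120 [ 0.4590123  -0.26640736]
408 426 142 175 417.074168797954
408 426 142 175 417.0316301703163
407 431 142 175 417.09546539379477
at [ 0.4189 -0.2691  0.2181] 75.5
[4.6, 21.6, 9.1, -0.0, 93.0]
[4.6, 21.6, 9.1, -0.0, 93.0]
[0.0, 0.0, 30.0, -0.0, 93.0]
[0.0, 0.0, 30.0, -0.0, 93.0]
[0.0, 0.0, 30.0, -0.0, 93.0]
[0.0, 0.0, 30.0, -0.0, 93.0]
[0.0, 0.0, 30.0, -0.0, 93.0]
[0.0, 0.0, 30.0, -0.0, 93.0]
```

Run:
```python
from h import *
s=load('scene0'); im=s['pixels']
col=im[136:182,415:420].max(2).mean(1).astype(int); print(list(zip(range(136,182),col)))
for r in (172,173,174,175):
    p=cast(s,[417.07,r],0)[0,:2]; d=p-np.array(s['eye'])[:2]; d/=np.hypot(*d); print(r,p+d*.0195)
t=load('top0')['pixels']; print(t[232,403:436].max(1))
c=load('w1')['pixels']; print(c[155:208,358].max(1))
```

```text
[(136, np.int64(102)), (137, np.int64(73)), (138, np.int64(60)), (139, np.int64(82)), (140, np.int64(131)), (141, np.int64(140)), (142, np.int64(137)), (143, np.int64(142)), (144, np.int64(101)), (145, np.int64(50)), (146, np.int64(34)), (147, np.int64(35)), (148, np.int64(38)), (149, np.int64(41)), (150, np.int64(38)), (151, np.int64(28)), (152, np.int64(19)), (153, np.int64(17)), (154, np.int64(20)), (155, np.int64(20)), (156, np.int64(22)), (157, np.int64(19)), (158, np.int64(17)), (159, np.int64(17)), (160, np.int64(17)), (161, np.int64(20)), (162, np.int64(20)), (163, np.int64(20)), (164, np.int64(18)), (165, np.int64(20)), (166, np.int64(21)), (167, np.int64(18)), (168, np.int64(19)), (169, np.int64(20)), (170, np.int64(21)), (171, np.int64(18)), (172, np.int64(11)), (173, np.int64(62)), (174, np.int64(210)), (175, np.int64(227)), (176, np.int64(221)), (177, np.int64(215)), (178, np.int64(203)), (179, np.int64(185)), (180, np.int64(168)), (181, np.int64(177))]
172 [ 0.4687546  -0.29187101]
173 [ 0.46572142 -0.28753131]
174 [ 0.46270906 -0.28322151]
175 [ 0.4597173  -0.27894132]
[214 211 214 214 214 219 230  45  65  70  71  71  82  80  83  80  77  79
  80  80  79  82  78  80  72  83 234 217 212 214 214 210 211]
[199 204 195 179 128  67  22   6  10  16  12  27  16  19  22  26  23  21
  20  28  25  24  18  22  12  22  19  22  20  24  15  25  33  19  16  25
  19  21  21  26  30  19  22  34  26  20  46  96 158 203 210 210 209]
```

Run:
```python
from h import *
def nf(c,near,far,fish):
    for q,z,r,sg in((near,0,.0195,1),(far,.07,.021,-1)):
        p=cast(c,q,z,fish)[0,:2]; d=p-np.array(c['eye'])[:2]; d/=np.hypot(*d); print(p+sg*d*r)
c=load('w1'); im=c['pixels']
# directional extents: contour far/near points along the line from the principal nadir
m=boxmask(im,(332,150,386,210),lambda a:a.max(2)<110)
k=max(cv2.findContours(m,cv2.RETR_EXTERNAL,cv2.CHAIN_APPROX_NONE)[0],key=cv2.contourArea)[:,0].astype(float)
P=cast(c,k,.035,True)[:,:2]; e=c['eye'][:2]; d=P.mean(0)-e; d/=np.hypot(*d); u=(P-e)@d; v=(P-e)@np.array([-d[1],d[0]]); print(d,(v.max()+v.min())/2)
nf(c,k[u.argmin()],k[u.argmax()],True)
nf(load('top0'),[409.6,232],[428.6,232],False)
```

```text
[ 0.27823908 -0.96051185] 0.00019460308796184766
[ 0.46075129 -0.27634567]
[ 0.46088919 -0.27278636]
[ 0.46401658 -0.27617372]
[ 0.46184934 -0.27495809]
```

Run:
```python
from h import *
plan((.462,-.275,.2,75.5,2),(.462,-.275,.016,75.5,6))
```

```text
at [ 0.4189 -0.2691  0.2181] 75.5
[2.6, 21.6, 9.1, 0.0, 93.0]
[2.6, 21.6, 9.1, 0.0, 93.0]
[0.0, 0.0, 30.7, -0.0, 93.0]
[0.0, 0.0, 30.7, -0.0, 93.0]
[0.0, 0.0, 30.7, -0.0, 93.0]
[0.0, 0.0, 30.7, -0.0, 93.0]
[0.0, 0.0, 30.7, -0.0, 93.0]
[0.0, 0.0, 30.7, -0.0, 93.0]
```

{"api": "play_rows", "payload": {
  "deltas": [2.6,21.6,9,0,93,2.6,21.6,9,0,93,0,0,10,0,93,0,0,34,0,93,0,0,38,0,93,0,0,38,0,93,0,0,34,0,93,0,0,20,0,93,0,0,10,0,93,0,0,0,0,93],
  "newtons": 12
}}

```text
t: 2.15
tool_pos: [0.459, -0.2747, 0.0138]
orientation: [-2.482, -1.917, 0.003]
force: [-0.4, 0.2, -0.0]
opening: 0.093
gripper_force: 0.0
```

{"api": "play_rows", "payload": {
  "deltas": [0,0,0,0,60,0,0,0,0,45,0,0,0,0,35,0,0,0,0,30,0,0,0,0,30,0,0,0,0,30,0,0,0,0,30,0,0,0,0,30]
}}

```text
t: 2.82
tool_pos: [0.4622, -0.2754, 0.0168]
orientation: [2.484, 1.923, 0.0]
force: [-0.1, -0.2, 0.0]
opening: 0.0442
gripper_force: 0.0
```

{"api": "play_rows", "payload": {
  "deltas": [0,0,0,0,30,0,0,0,0,30,0,0,0,0,30,0,0,0,0,30,0,0,0,0,30]
}}

```text
t: 3.23
tool_pos: [0.4621, -0.2754, 0.0167]
orientation: [2.485, 1.922, -0.0]
force: [-0.5, -0.4, 1.8]
opening: 0.0415
gripper_force: 12.0
```

{"api": "play_rows", "payload": {
  "deltas": [0,0,-3,0,30,0,0,-10,0,30,0,0,-25,0,30,0,0,-30,0,30,0,0,-20,0,30,0,0,-5,0,30,0,0,0,0,30]
}}

```text
t: 3.82
tool_pos: [0.4635, -0.2764, 0.1123]
orientation: [2.481, 1.92, 0.002]
force: [0.6, -0.2, -1.1]
opening: 0.0411
gripper_force: 12.0
```

Run:
```python
from h import *
s=robot.read_state(); print(s['opening'],s['gripper_force'],s['force'])
plan((.594,.104,.11,75.5,13))
snap('wrist','w2')
```

```text
0.041077728832933876 11.999923288822174 [ 0.60203913 -0.22054277 -1.08809271]
at [ 0.4635 -0.2764  0.1123] 75.5
[30.8, 2.4, 0.2, -0.0, 93.0]
[30.8, 2.4, 0.2, -0.0, 93.0]
[30.8, 2.4, 0.2, -0.0, 93.0]
[30.8, 2.4, 0.2, -0.0, 93.0]
[30.8, 2.4, 0.2, -0.0, 93.0]
[30.8, 2.4, 0.2, -0.0, 93.0]
[30.8, 2.4, 0.2, -0.0, 93.0]
[30.8, 2.4, 0.2, -0.0, 93.0]
[30.8, 2.4, 0.2, -0.0, 93.0]
[30.8, 2.4, 0.2, -0.0, 93.0]
[30.8, 2.4, 0.2, -0.0, 93.0]
[30.8, 2.4, 0.2, -0.0, 93.0]
[30.8, 2.4, 0.2, -0.0, 93.0]
```

View pics/w2.png

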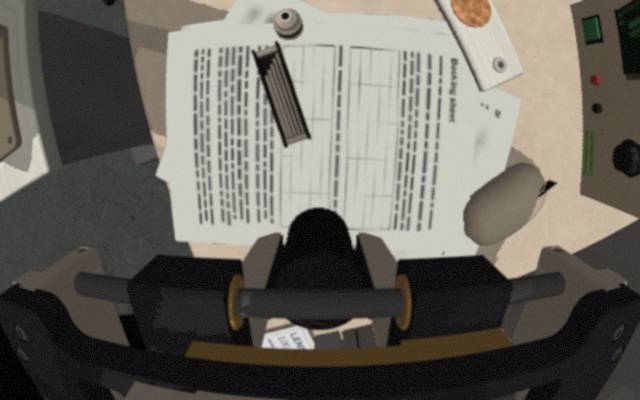

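{"api": "play_rows", "payload": {
  "deltas": [10,0,0,0,30,25,2,0,0,30,35,3,0,0,30,38,3,0,0,30,38,3,0,0,30,38,3,0,0,30,38,3,0,0,30,38,3,0,0,30,38,3,0,0,30,36,3,0,0,30]
}}

```text
t: 4.7
tool_pos: [0.5696, 0.0443, 0.1072]
orientation: [-2.482, -1.921, 0.004]
force: [0.8, 0.1, -0.9]
opening: 0.0414
gripper_force: 12.0
```

{"api": "play_rows", "payload": {
  "deltas": [30,2,0,0,30,20,2,0,0,30,10,1,0,0,30,6,0,0,0,30,0,0,0,0,30,0,0,0,0,30,0,0,0,0,30]
}}

```text
t: 5.28
tool_pos: [0.5921, 0.1027, 0.1092]
orientation: [-2.486, -1.921, 0.001]
force: [-0.6, 0.1, -0.1]
opening: 0.0418
gripper_force: 12.0
```

Run:
```python
from h import *
plan((.594,.104,.05,75.5,2),(.594,.104,.0307,75.5,3))
snap('wrist','w3');snap('scene','s3')
```

```text
at [0.5921 0.1027 0.1092] 75.4
[0.9, 0.8, 29.6, -0.1, 93.0]
[0.9, 0.8, 29.6, -0.1, 93.0]
[0.0, 0.0, 6.4, -0.0, 93.0]
[0.0, 0.0, 6.4, -0.0, 93.0]
[0.0, 0.0, 6.4, -0.0, 93.0]
```

View pics/w3.png

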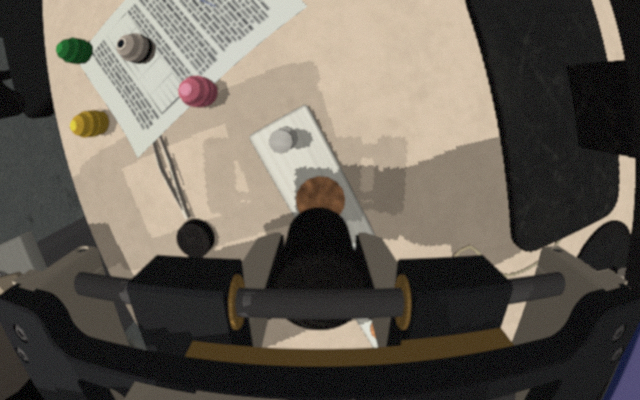

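Wrist view: the case is held upright over the end pad (320,197), with the post at (285,138). Cap at (196,237), long objective at (134,46). Lowering.

{"api": "play_rows", "payload": {
  "deltas": [1,1,15,0,30,0.8,0.6,25,0,30,0,0,20,0,30,0,0,10,0,30,0,0,4,0,30,0,0,0,0,30,0,0,0,0,30,0,0,0,0,30]
}}

```text
t: 6.05
tool_pos: [0.5958, 0.1053, 0.0374]
orientation: [2.484, 1.921, 0.003]
force: [0.5, 0.2, -0.3]
opening: 0.0419
gripper_force: 12.0
```

{"api": "play_rows", "payload": {
  "deltas": [0,0,1,0,30,0,0,1,0,30,0,0,1,0,30,0,0,1,0,30,0,0,0,0,30,0,0,0,0,30]
}}

```text
t: 6.55
tool_pos: [0.5944, 0.1053, 0.0315]
orientation: [-2.485, -1.922, 0.0]
force: [0.1, 0.4, -0.1]
opening: 0.0416
gripper_force: 12.0
```

{"api": "play_rows", "payload": {
  "deltas": [-1,0,0,0,30,0,0,0.5,0,30,0,0,0.5,0,30,0,0,0,0,30,0,0,0,0,30]
}}

```text
t: 6.97
tool_pos: [0.5943, 0.1044, 0.0307]
orientation: [2.485, 1.922, 0.0]
force: [-0.1, 0.1, -0.2]
opening: 0.0418
gripper_force: 12.0
```

Run:
```python
from h import *
print(yaw(),robot.read_state()['force'])
c=snap('wrist','w4'); s=snap('scene','s4')['pixels']
a=cv2.resize(s[150:250,220:340],None,fx=4,fy=4,interpolation=cv2.INTER_CUBIC); b=c['pixels'][150:350,200:440]
cv2.imwrite('pics/v4.png',np.hstack([a[:400],cv2.resize(b,(300,400))]))
```

```text
(np.float64(75.45861236132411), array([0.59433255, 0.10436054, 0.03071978])) [-0.1220949   0.13557005 -0.16682035]
```

View pics/v4.png

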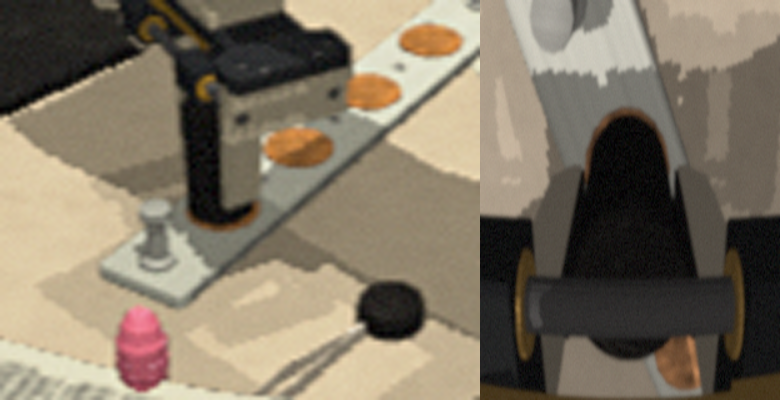

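The case is on the end pad, centred. Releasing and rising.

{"api": "play_rows", "payload": {
  "deltas": [0,0,0.5,0,30,0,0,0,0,43,0,0,0,0,46,0,0,0,0,50,0,0,0,0,60,0,0,0,0,75,0,0,0,0,75,0,0,0,0,75]
}}

```text
t: 7.73
tool_pos: [0.5942, 0.1043, 0.0301]
orientation: [-2.485, -1.922, 0.0]
force: [-0.8, -0.3, -0.4]
opening: 0.072
gripper_force: 0.0
```

{"api": "play_rows", "payload": {
  "deltas": [0,0,-10,0,75,0,0,-30,0,75,0,0,-40,0,75,0,0,-30,0,75,0,0,-15,0,75,0,0,0,0,75,0,0,0,0,75]
}}

```text
t: 8.32
tool_pos: [0.5952, 0.1044, 0.1569]
orientation: [2.483, 1.921, 0.004]
force: [-1.0, -0.2, -0.2]
opening: 0.075
gripper_force: 0.0
```

Run:
```python
from h import *
plan((.49,.22,.155,75.5,5))
c=snap('wrist','w5')
s=load('w3'); im=s['pixels']
print('long from w3 (tip z.045)',cast(s,[125,44],.045,True),cast(s,[138,47],.01,True))
```

```text
at [0.5952 0.1044 0.1569] 75.5
[17.1, -26.2, 0.4, -0.0, 93.0]
[17.1, -26.2, 0.4, -0.0, 93.0]
[17.1, -26.2, 0.4, -0.0, 93.0]
[17.1, -26.2, 0.4, -0.0, 93.0]
[17.1, -26.2, 0.4, -0.0, 93.0]
long from w3 (tip z.045) [[0.46994207 0.28727908 0.045     ]] [[0.46281238 0.29415927 0.01      ]]
```

{"api": "play_rows", "payload": {
  "deltas": [10,-16,0,0,60,18,-28,0,0,60,20,-32,0,0,60,18,-28,0,0,60,10,-16,0,0,60,4,-8,0,0,60,0,0,0,0,60,0,0,0,0,60,0,0,0,0,60]
}}

```text
t: 9.12
tool_pos: [0.491, 0.213, 0.1546]
orientation: [2.485, 1.921, -0.001]
force: [-0.6, -1.2, 0.0]
opening: 0.0599
gripper_force: 0.0
```

Run:
```python
from h import *
c=snap('wrist','w6'); print(yaw(),c['eye'])
```

```text
(np.float64(75.38542693109893), array([0.49116275, 0.21287025, 0.15477444])) [0.51002907 0.28491592 0.32136   ]
```

View pics/w6.png

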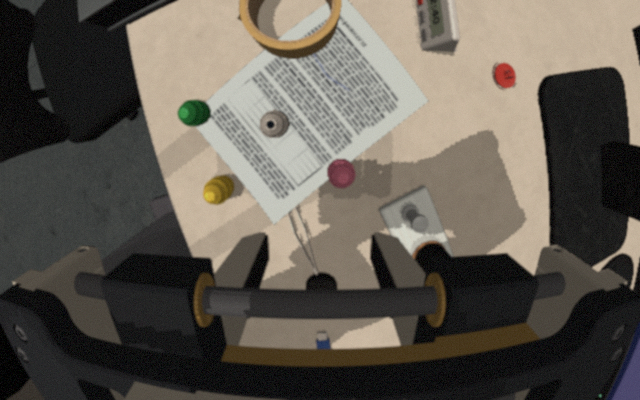

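Wrist view: long objective at (274,124), pink at (341,173), green at (193,112), yellow at (218,190). Measuring the barrel.

```bash
cat >> h.py <<'E'
def refine(c,b,ztop,base_r,z0=0.,dark=None):
    """near edge at z0 (base), lateral from axis; also tip (darkest blob) at ztop"""
    im=c['pixels']; x0,y0,x1,y1=b; g=im[y0:y1,x0:x1].max(2)
    for z in (z0,ztop/2,ztop): pass
    t=np.array(np.unravel_index(cv2.GaussianBlur(g,(3,3),0).argmin(),g.shape))[::-1]+[x0,y0]; print('darkest',t,cast(c,t,ztop,True)[0])
E
python3 - <<'E'
from h import *
c=load('w6'); im=c['pixels']
a=im[104:146,250:298]; cv2.imwrite('pics/l6.png',cv2.resize(a,None,fx=10,fy=10,interpolation=cv2.INTER_CUBIC))
for uv,z in(([271,125],.045),([274,124],.02),([274,124],0.03)): print(cast(c,uv,z,True)[0])
E
```

```text
[0.46635873 0.28903264 0.045     ]
[0.46551316 0.28953832 0.02      ]
[0.46699033 0.28938493 0.03      ]
```

View pics/l6.png

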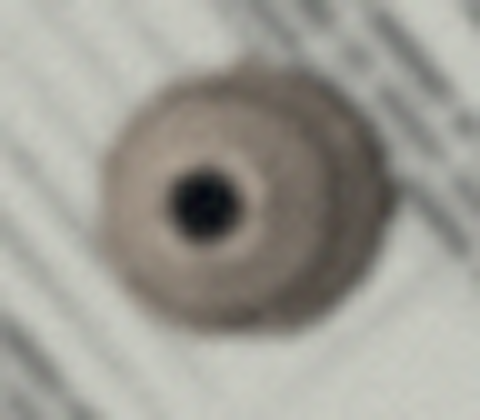

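Run:
```python
from h import *
c=load('w6'); print(cast(c,[270,123.9],.045,True)[0])
plan((.465,.29,.155,75.5,3),(.465,.29,.004,75.5,5))
```

```text
[0.46575283 0.29023663 0.045     ]
at [0.4912 0.2129 0.1548] 75.4
[22.7, -14.9, -0.1, -0.0, 93.0]
[22.7, -14.9, -0.1, -0.0, 93.0]
[22.7, -14.9, -0.1, -0.0, 93.0]
[0.0, 0.0, 30.2, 0.0, 93.0]
[0.0, 0.0, 30.2, 0.0, 93.0]
[0.0, 0.0, 30.2, 0.0, 93.0]
[0.0, 0.0, 30.2, 0.0, 93.0]
[0.0, 0.0, 30.2, 0.0, 93.0]
```

{"api": "play_rows", "payload": {
  "deltas": [16,-10,0,0,60,28,-18,0,0,60,18,-12,0,0,60,6.3,-4.7,15,0,60,0,0,35,0,60,0,0,38,0,60,0,0,30,0,60,0,0,15,0,60,0,0,8,0,60,0,0,4,0,60]
}}

```text
t: 10.0
tool_pos: [0.4641, 0.2901, 0.0085]
orientation: [-2.486, -1.921, 0.004]
force: [-0.1, 0.8, 0.3]
opening: 0.0599
gripper_force: 0.0
```

{"api": "play_rows", "payload": {
  "deltas": [0,0,3,0,60,0,0,2,0,60,0,0,0,0,60,0,0,0,0,45,0,0,0,0,35,0,0,0,0,25,0,0,0,0,15,0,0,0,0,15,0,0,0,0,15,0,0,0,0,15],
  "newtons": 18
}}

```text
t: 10.83
tool_pos: [0.4646, 0.2913, 0.0054]
orientation: [2.485, 1.922, 0.001]
force: [0.6, -0.1, 1.3]
opening: 0.0265
gripper_force: 18.0
```

{"api": "play_rows", "payload": {
  "deltas": [0,0,0,0,15,0,0,0,0,15,0,0,0,0,15]
}}

```text
t: 11.08
tool_pos: [0.4646, 0.2914, 0.0054]
orientation: [2.485, 1.922, 0.001]
force: [0.8, -0.7, 2.7]
opening: 0.026
gripper_force: 18.0
```

{"api": "play_rows", "payload": {
  "deltas": [0,0,-3,0,15,0,0,-8,0,15,0,0,-20,0,15,0,0,-35,0,15,0,0,-35,0,15,0,0,-20,0,15,0,0,-6,0,15,0,0,0,0,15,0,0,0,0,15]
}}

```text
t: 11.83
tool_pos: [0.4637, 0.291, 0.1311]
orientation: [-2.484, -1.922, 0.002]
force: [-0.5, -0.3, -2.0]
opening: 0.0258
gripper_force: 18.0
```

Run:
```python
from h import *
plan((.613,.0264,.13,75.5,10))
c=snap('wrist','w7')['pixels']; s=snap('scene','s7')['pixels']
print(robot.read_state()['force'])
cv2.imwrite('pics/v7.png',np.hstack([cv2.resize(s[170:290,190:340],None,fx=3,fy=3,interpolation=cv2.INTER_CUBIC),cv2.resize(c[170:345,220:405],(340,360))]))
```

```text
at [0.4637 0.291  0.1311] 75.5
[-21.9, 21.1, 0.1, -0.0, 93.0]
[-21.9, 21.1, 0.1, -0.0, 93.0]
[-21.9, 21.1, 0.1, -0.0, 93.0]
[-21.9, 21.1, 0.1, -0.0, 93.0]
[-21.9, 21.1, 0.1, -0.0, 93.0]
[-21.9, 21.1, 0.1, -0.0, 93.0]
[-21.9, 21.1, 0.1, -0.0, 93.0]
[-21.9, 21.1, 0.1, -0.0, 93.0]
[-21.9, 21.1, 0.1, -0.0, 93.0]
[-21.9, 21.1, 0.1, -0.0, 93.0]
[ 0.06844927  0.32784218 -1.74063869]
```

View pics/v7.png

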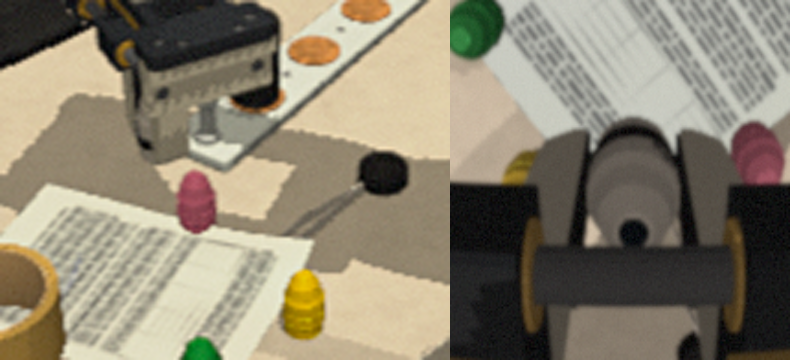

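The objective is held upright. Carrying it to the second pad.

{"api": "play_rows", "payload": {
  "deltas": [-8,8,0,0,15,-20,19,0,0,15,-27,26,0,0,15,-28,27,0,0,15,-28,27,0,0,15,-28,27,0,0,15,-28,27,0,0,15,-24,23,0,0,15,-16,15,0,0,15,-8,8,0,0,15]
}}

```text
t: 12.77
tool_pos: [0.6109, 0.0272, 0.1304]
orientation: [-2.487, -1.918, 0.004]
force: [-0.2, 0.4, -2.0]
opening: 0.0261
gripper_force: 18.0
```

{"api": "play_rows", "payload": {
  "deltas": [-4,4,0,0,15,0,0,0,0,15,0,0,0,0,15,0,0,0,0,15]
}}

```text
t: 13.1
tool_pos: [0.6129, 0.0277, 0.1318]
orientation: [-2.483, -1.924, 0.001]
force: [-0.0, -0.1, -2.7]
opening: 0.0262
gripper_force: 18.0
```

Run:
```python
from h import *
plan((.613,.0264,.035,75.5,4),(.613,.0264,.0198,75.5,4)); c=snap('wrist','w8'); print(c['eye'])
```

```text
at [0.6129 0.0277 0.1318] 75.5
[-0.3, 0.1, 24.2, 0.0, 93.0]
[-0.3, 0.1, 24.2, 0.0, 93.0]
[-0.3, 0.1, 24.2, 0.0, 93.0]
[-0.3, 0.1, 24.2, 0.0, 93.0]
[0.0, 0.0, 3.8, 0.0, 93.0]
[0.0, 0.0, 3.8, 0.0, 93.0]
[0.0, 0.0, 3.8, 0.0, 93.0]
[0.0, 0.0, 3.8, 0.0, 93.0]
[0.63186665 0.099519   0.29867861]
```

{"api": "play_rows", "payload": {
  "deltas": [0,0,12,0,15,0,0,30,0,15,0,0,30,0,15,0,0,18,0,15,0,0,8,0,15,0,0,5,0,15,0,0,3,0,15,0,0,2,0,15,0,0,1,0,15,0,0,1,0,15]
}}

```text
t: 13.98
tool_pos: [0.6147, 0.0263, 0.0235]
orientation: [2.483, 1.922, 0.003]
force: [0.3, 0.4, -2.0]
opening: 0.0263
gripper_force: 18.0
```

{"api": "play_rows", "payload": {
  "deltas": [0,0,0.5,0,15,0,0,0.5,0,15,0,0,0,0,15,0,0,0,0,15]
}}

```text
t: 14.32
tool_pos: [0.6137, 0.0262, 0.0214]
orientation: [2.485, 1.922, 0.0]
force: [0.4, -0.3, -1.7]
opening: 0.0262
gripper_force: 18.0
```

{"api": "play_rows", "payload": {
  "deltas": [1,0,0.5,0,15,0,0,0.5,0,15,0,0,0.5,0,15,0,0,0,0,15,0,0,0,0,15]
}}

```text
t: 14.73
tool_pos: [0.6138, 0.0273, 0.0196]
orientation: [-2.485, -1.922, 0.0]
force: [0.5, 0.6, -2.2]
opening: 0.0259
gripper_force: 18.0
```

{"api": "play_rows", "payload": {
  "deltas": [0,0,0.5,0,15,0,0,0,0,15,0,0,0,0,15]
}}

```text
t: 14.98
tool_pos: [0.6139, 0.0273, 0.0195]
orientation: [2.485, 1.922, 0.0]
force: [-2.6, 0.3, 2.5]
opening: 0.026
gripper_force: 18.0
```

Contact. Releasing.

{"api": "play_rows", "payload": {
  "deltas": [0,0,0,0,27,0,0,0,0,30,0,0,0,0,34,0,0,0,0,40,0,0,0,0,50,0,0,0,0,60,0,0,0,0,60,0,0,0,0,60]
}}

```text
t: 15.65
tool_pos: [0.6138, 0.0273, 0.0191]
orientation: [-2.485, -1.922, 0.0]
force: [0.7, 0.0, -0.5]
opening: 0.059
gripper_force: 0.0
```

{"api": "play_rows", "payload": {
  "deltas": [0,0,-10,0,60,0,0,-30,0,60,0,0,-40,0,60,0,0,-38,0,60,0,0,-14,0,60,0,0,0,0,60]
}}

```text
t: 16.15
tool_pos: [0.6175, 0.0272, 0.1584]
orientation: [2.479, 1.918, 0.013]
force: [-0.1, 0.2, 0.2]
opening: 0.0602
gripper_force: 0.0
```

Run:
```python
from h import *
plan((.46,-.19,.15,75.5,8))
snap('wrist','w9'); s=snap('scene','s9')
cv2.imwrite('pics/v9.png',cv2.resize(s['pixels'][140:240,230:360],None,fx=5,fy=5,interpolation=cv2.INTER_CUBIC))
```

```text
at [0.6175 0.0272 0.1584] 75.5
[-31.2, -12.2, 1.0, -0.0, 93.0]
[-31.2, -12.2, 1.0, -0.0, 93.0]
[-31.2, -12.2, 1.0, -0.0, 93.0]
[-31.2, -12.3, 1.0, -0.0, 93.0]
[-31.2, -12.3, 1.0, -0.0, 93.0]
[-31.2, -12.3, 1.0, -0.0, 93.0]
[-31.2, -12.3, 1.0, -0.0, 93.0]
[-31.2, -12.3, 1.0, -0.0, 93.0]
```

View pics/v9.png

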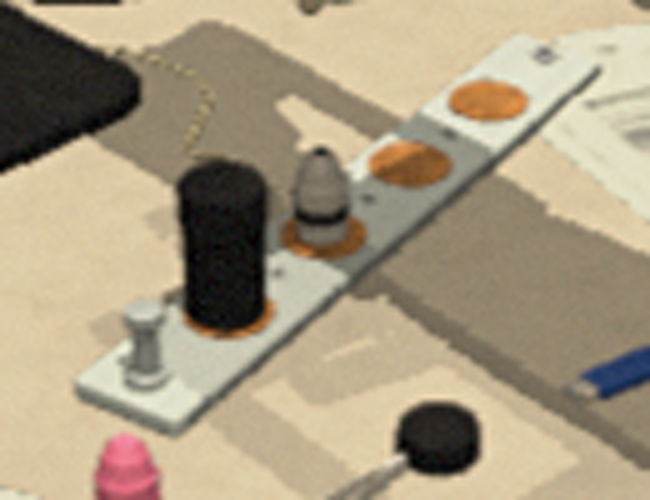

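Both stand upright and centred. Next, the short objective.

{"api": "play_rows", "payload": {
  "deltas": [-10,-4,0,0,60,-24,-10,0,0,60,-35,-14,0,0,60,-37,-15,0,0,60,-37,-15,0,0,60,-37,-15,0,0,60,-32,-12,0,0,60,-22,-8,0,0,60,-12,-4,0,0,60,-4,-1,0,0,60]
}}

```text
t: 17.08
tool_pos: [0.4531, -0.1915, 0.1488]
orientation: [-2.485, -1.917, 0.004]
force: [-0.5, -0.7, -0.9]
opening: 0.0604
gripper_force: 0.0
```

{"api": "play_rows", "payload": {
  "deltas": [0,0,0,0,60,0,0,0,0,60,0,0,0,0,60]
}}

```text
t: 17.33
tool_pos: [0.4562, -0.1892, 0.1504]
orientation: [-2.483, -1.923, 0.0]
force: [0.4, 0.5, 0.6]
opening: 0.0599
gripper_force: 0.0
```

Run:
```python
from h import *
c=snap('wrist','w10'); print(yaw(),c['eye'])
K=c['mtx'];R=cv2.Rodrigues(np.array(c['rotation']))[0]
d=(np.array([.4772,-.119,.03])-c['eye'])@R; th=np.arccos(-d[2]/np.linalg.norm(d)); r=th*K[0,0]/np.hypot(d[0],d[1]); u,v=int(K[0,2]+d[0]*r),int(K[1,2]-d[1]*r); print(u,v)
x0,y0=u-60,max(0,v-45); cv2.imwrite('pics/v10.png',cv2.resize(c['pixels'][y0:y0+90,x0:x0+120],None,fx=6,fy=6,interpolation=cv2.INTER_CUBIC)); print(x0,y0)
```

```text
(np.float64(75.52911416605112), array([ 0.45639809, -0.18915916,  0.1506156 ])) [ 0.47524057 -0.11747843  0.31731112]
322 118
262 73
```

View pics/v10.png

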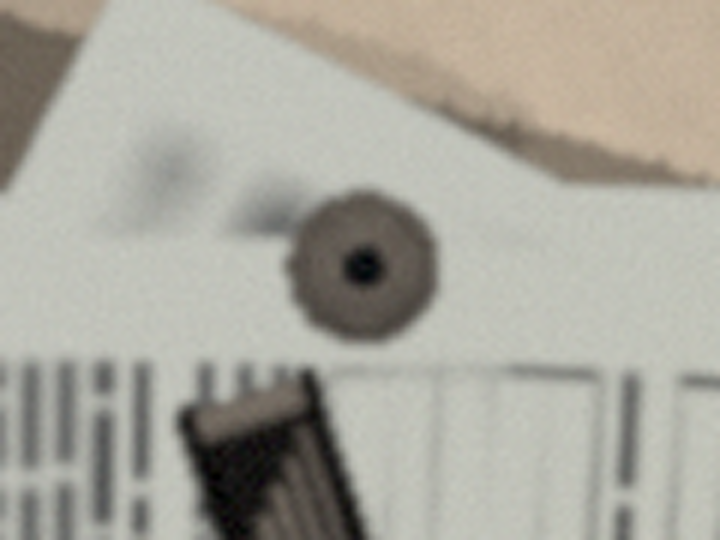

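Run:
```python
from h import *
c=load('w10'); p=cast(c,[322.1,116.9],.036,True)[0]; print(p)
plan((p[0],p[1],.15,75.5,3),(p[0],p[1],.004,75.5,5))
```

```text
[ 0.47720286 -0.11788661  0.036     ]
at [ 0.4564 -0.1892  0.1506] 75.5
[24.7, 0.8, 0.2, 0.0, 93.0]
[24.7, 0.8, 0.2, 0.0, 93.0]
[24.7, 0.8, 0.2, 0.0, 93.0]
[0.0, 0.0, 29.2, 0.0, 93.0]
[0.0, 0.0, 29.2, 0.0, 93.0]
[0.0, 0.0, 29.2, 0.0, 93.0]
[0.0, 0.0, 29.2, 0.0, 93.0]
[0.0, 0.0, 29.2, 0.0, 93.0]
```

{"api": "play_rows", "payload": {
  "deltas": [14,0.5,0,0,60,30,1,0,0,60,20,0.5,0,0,60,10,0.4,15,0,60,0,0,35,0,60,0,0,36,0,60,0,0,30,0,60,0,0,15,0,60,0,0,8,0,60,0,0,4,0,60]
}}

```text
t: 18.22
tool_pos: [0.4764, -0.118, 0.0067]
orientation: [-2.482, -1.923, 0.002]
force: [1.0, -0.2, 0.1]
opening: 0.0598
gripper_force: 0.0
```

{"api": "play_rows", "payload": {
  "deltas": [0,0,2.5,0,60,0,0,1,0,60,0,0,0,0,60,0,0,0,0,60]
}}

```text
t: 18.55
tool_pos: [0.4782, -0.1195, 0.0059]
orientation: [2.483, 1.921, 0.002]
force: [0.7, 0.6, -0.5]
opening: 0.0599
gripper_force: 0.0
```

{"api": "play_rows", "payload": {
  "deltas": [0,0,0,0,45,0,0,0,0,35,0,0,0,0,25,0,0,0,0,12,0,0,0,0,12,0,0,0,0,12,0,0,0,0,12,0,0,0,0,12,0,0,0,0,12,0,0,0,0,12]
}}

```text
t: 19.38
tool_pos: [0.477, -0.1191, 0.0046]
orientation: [-2.485, -1.922, 0.0]
force: [-1.1, 0.2, 1.3]
opening: 0.0236
gripper_force: 18.0
```

{"api": "play_rows", "payload": {
  "deltas": [0,0,-3,0,12,0,0,-8,0,12,0,0,-20,0,12,0,0,-35,0,12,0,0,-20,0,12,0,0,-9,0,12,0,0,0,0,12,0,0,0,0,12]
}}

```text
t: 20.05
tool_pos: [0.4771, -0.1191, 0.0995]
orientation: [2.484, 1.922, 0.0]
force: [0.8, 0.2, -2.0]
opening: 0.0238
gripper_force: 18.0
```

Run:
```python
from h import *
plan((.6313,-.0527,.1,75.5,7)); print(robot.read_state()['force'])
c=snap('wrist','w11')['pixels']; cv2.imwrite('pics/v11.png',cv2.resize(c[170:345,200:440],None,fx=2,fy=2))
```

```text
at [ 0.4771 -0.1191  0.0995] 75.5
[14.7, 18.9, -0.1, -0.0, 93.0]
[14.7, 18.9, -0.1, -0.0, 93.0]
[14.7, 18.9, -0.1, -0.0, 93.0]
[14.7, 18.9, -0.1, -0.0, 93.0]
[14.7, 18.9, -0.1, -0.0, 93.0]
[14.7, 18.9, -0.1, -0.0, 93.0]
[14.7, 18.9, -0.1, -0.0, 93.0]
[ 0.78964494  0.15018934 -1.98408301]
```

View pics/v11.png

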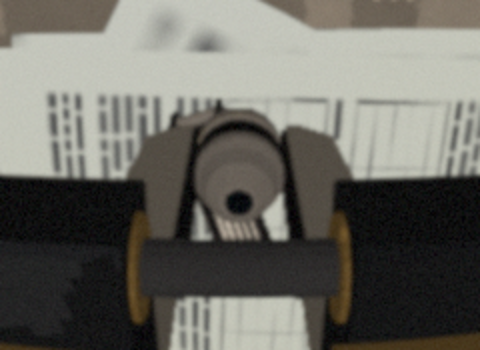

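The objective is held upright. My picture allowance is used up, so I'll check by numbers from here. Carrying it to the third pad.

{"api": "play_rows", "payload": {
  "deltas": [6,8,0,0,12,16,20,0,0,12,22,28,0,0,12,22,28,0,0,12,18,24,0,0,12,12,16,0,0,12,6,8,0,0,12,0.8,0.4,0,0,12,0,0,0,0,12,0,0,0,0,12]
}}

```text
t: 20.93
tool_pos: [0.6299, -0.0527, 0.0981]
orientation: [-2.483, -1.921, 0.003]
force: [-1.9, -0.5, -2.3]
opening: 0.0237
gripper_force: 18.0
```

{"api": "play_rows", "payload": {
  "deltas": [0,0,10,0,12,0,0,25,0,12,0,0,20,0,12,0,0,12,0,12,0,0,6,0,12,0,0,2,0,12,0,0,1,0,12,0,0,0,0,12,0,0,0,0,12]
}}

```text
t: 21.68
tool_pos: [0.6321, -0.053, 0.0251]
orientation: [2.484, 1.921, 0.002]
force: [0.6, -0.2, -0.7]
opening: 0.0235
gripper_force: 18.0
```

{"api": "play_rows", "payload": {
  "deltas": [0,-0.6,2,0,12,0,0,1.5,0,12,0,0,1,0,12,0,0,0.5,0,12,0,0,0,0,12,0,0,0,0,12]
}}

```text
t: 22.18
tool_pos: [0.6305, -0.0526, 0.0187]
orientation: [-2.485, -1.923, -0.0]
force: [-1.3, -0.2, -0.6]
opening: 0.0239
gripper_force: 18.0
```

{"api": "play_rows", "payload": {
  "deltas": [0,0,0.5,0,12,0,0,0,0,12,0,0,0,0,12]
}}

```text
t: 22.43
tool_pos: [0.6305, -0.0527, 0.0186]
orientation: [2.485, 1.922, 0.0]
force: [-3.9, 0.7, 6.2]
opening: 0.0237
gripper_force: 18.1
```

Contact. Releasing and rising, then on to the cap at about (.462,.099).

{"api": "play_rows", "payload": {
  "deltas": [0,0,-0.5,0,12,0,0,0,0,25,0,0,0,0,28,0,0,0,0,32,0,0,0,0,40,0,0,0,0,50,0,0,0,0,60,0,0,0,0,60,0,0,0,0,60]
}}

```text
t: 23.18
tool_pos: [0.6305, -0.0527, 0.0186]
orientation: [2.485, 1.922, -0.0]
force: [0.1, 0.0, -0.4]
opening: 0.0585
gripper_force: 0.0
```

{"api": "play_rows", "payload": {
  "deltas": [0,0,-10,0,60,0,0,-30,0,60,0,0,-40,0,60,0,0,-38,0,60,0,0,-14,0,60,0,0,0,0,60,0,0,0,0,60]
}}

```text
t: 23.77
tool_pos: [0.6316, -0.0528, 0.1527]
orientation: [2.483, 1.921, 0.004]
force: [0.4, -0.5, -0.8]
opening: 0.06
gripper_force: 0.0
```

Run:
```python
from h import *
plan((.444,.03,.15,75.5,7))
s=snap('scene','s12'); t=snap('top','t12')
for a in('w3',):
    c=load(a); im=c['pixels']; m=boxmask(im,(172,212,222,262),lambda a:a.max(2)<70); x,y,w,h=cv2.boundingRect(m); print(x,y,w,h,cast(c,[x+w/2-.5,y+h/2-.5],.007,True))
# black tips of the objectives on pads, and the pad centres, in the top view
im=t['pixels']
for nm,p,h in(('case',(.5942,.104),.084),('long',(.6128,.0264),.059),('short',(.6313,-.0517),.05)):
    print(nm,proj(t,[*p,h])[0],proj(s,[*p,h])[0])
```

```text
at [ 0.6316 -0.0528  0.1527] 75.5
[4.7, -28.9, 0.4, -0.0, 93.0]
[4.7, -28.9, 0.4, -0.0, 93.0]
[4.7, -28.9, 0.4, -0.0, 93.0]
[4.7, -28.9, 0.4, -0.0, 93.0]
[4.7, -28.9, 0.4, -0.0, 93.0]
[4.7, -28.9, 0.4, -0.0, 93.0]
[4.7, -28.9, 0.4, -0.0, 93.0]
172 220 50 42 [[0.4632412  0.09312406 0.007     ]]
case [287.22008904 185.81438045] [274.84136677 176.44156936]
long [314.7579946  180.25412871] [294.57068964 170.8937629 ]
short [341.64063385 174.21123022] [312.23857304 160.47269541]
```

{"api": "play_rows", "payload": {
  "deltas": [1,-10,0,0,65,4,-24,0,0,65,6,-34,0,0,65,6,-36,0,0,65,6,-36,0,0,65,5,-30,0,0,65,4,-20,0,0,65,1,-10,0,0,65,0,-2,0,0,65,0,0,0,0,65]
}}

```text
t: 24.7
tool_pos: [0.4422, 0.0302, 0.1494]
orientation: [-2.483, -1.922, 0.002]
force: [0.2, -1.1, 1.2]
opening: 0.0646
gripper_force: 0.0
```

{"api": "play_rows", "payload": {
  "deltas": [0,0,0,0,65,0,0,0,0,65]
}}

```text
t: 24.87
tool_pos: [0.4436, 0.0296, 0.1502]
orientation: [-2.485, -1.922, 0.001]
force: [-0.5, -0.1, -0.5]
opening: 0.0648
gripper_force: 0.0
```

Run:
```python
from h import *
c=snap('wrist','w13'); t=snap('top','t13'); im=c['pixels']; print(yaw(),c['eye'])
m=boxmask(im,(280,70,365,180),lambda a:a.max(2)<65)
n,l,st,ce=cv2.connectedComponentsWithStats(m)
for i in range(1,n):
    if st[i,4]>150:
        k=(l==i).astype(np.uint8); k=cv2.morphologyEx(k,cv2.MORPH_OPEN,np.ones((9,9),np.uint8)); q=np.argwhere(k)[:,::-1]
        (e,ax,an)=cv2.fitEllipse(max(cv2.findContours(k,0,1)[0],key=len)); print(st[i],q.mean(0),e,ax,cast(c,e,.014,True),cast(c,q.mean(0),.01,True))
```

```text
(np.float64(75.42679137390348), array([0.4436316 , 0.02964837, 0.15033791])) [0.46269371 0.10150443 0.31701262]
[304 105  36  35 976] [321.41640379 122.00315457] (321.4172668457031, 122.00061798095703) (33.46289825439453, 34.316375732421875) [[0.46297956 0.09611561 0.014     ]] [[0.46298189 0.09604225 0.01      ]]
```

{"api": "play_rows", "payload": {
  "deltas": [12,0.4,0,0,65,27,0.8,0,0,65,20,0.6,0,0,65,10,0.3,15,0,65,0,0,35,0,65,0,0,36,0,65,0,0,30,0,65,0,0,15,0,65,0,0,8,0,65,0,0,4,0,65]
}}

```text
t: 25.8
tool_pos: [0.4618, 0.096, 0.0061]
orientation: [-2.484, -1.921, 0.004]
force: [-0.7, -0.6, 0.4]
opening: 0.0652
gripper_force: 0.0
```

{"api": "play_rows", "payload": {
  "deltas": [0,0,2,0,65,0,0,1.5,0,65,0,0,0,0,65,0,0,0,0,65]
}}

```text
t: 26.13
tool_pos: [0.4637, 0.0963, 0.0054]
orientation: [2.484, 1.922, 0.003]
force: [-0.0, 0.2, 0.0]
opening: 0.0648
gripper_force: 0.0
```

{"api": "play_rows", "payload": {
  "deltas": [0,0,0,0,50,0,0,0,0,40,0,0,0,0,30,0,0,0,0,28,0,0,0,0,28,0,0,0,0,28,0,0,0,0,28,0,0,0,0,28,0,0,0,0,28],
  "newtons": 10
}}

```text
t: 26.88
tool_pos: [0.4627, 0.0963, 0.0042]
orientation: [2.485, 1.922, 0.0]
force: [-1.1, -0.3, 1.6]
opening: 0.037
gripper_force: 10.0
```

{"api": "play_rows", "payload": {
  "deltas": [0,0,-3,0,28,0,0,-8,0,28,0,0,-20,0,28,0,0,-35,0,28,0,0,-20,0,28,0,0,-12,0,28,0,0,0,0,28,0,0,0,0,28]
}}

```text
t: 27.55
tool_pos: [0.4629, 0.0963, 0.1023]
orientation: [2.484, 1.922, 0.002]
force: [0.7, 0.5, -0.7]
opening: 0.0368
gripper_force: 10.0
```

Run:
```python
from h import *
plan((.6505,-.1295,.102,75.5,9)); print(robot.read_state()['force'],robot.read_state()['opening'])
c=snap('wrist','w14'); s=snap('scene','s14'); im=c['pixels']
print(im[225:250:3,260:380:6].max(2))
print(s['pixels'][220:236:2,306:332:3].max(2))
```

```text
at [0.4629 0.0963 0.1023] 75.5
[-19.1, 26.5, 0.0, -0.0, 93.0]
[-19.1, 26.5, 0.0, -0.0, 93.0]
[-19.1, 26.5, 0.0, -0.0, 93.0]
[-19.1, 26.5, 0.0, -0.0, 93.0]
[-19.1, 26.5, 0.0, -0.0, 93.0]
[-19.1, 26.5, 0.0, -0.0, 93.0]
[-19.1, 26.5, 0.0, -0.0, 93.0]
[-19.1, 26.5, 0.0, -0.0, 93.0]
[-19.1, 26.5, 0.0, -0.0, 93.0]
[ 0.66334501  0.48381245 -0.6785976 ] 0.036768186887339425
[[189 183 123 120 121 123  49  21  17  24  25  17  17   7 104 145 146 147
  146 144]
 [186 134 116 119 123 124  17  21  17  16  14  23  16  15  31 146 147 149
  147 145]
 [191 125 115 120 139 121  13  24  23  25  13  18  18  32  13 147 137 144
  145 146]
 [195 131 113  95  95  72  20  27  28  24  23  24  20  32  19 123  93  99
  129 146]
 [215 103  93  95  63  30  22  26  25  26  28  31  24  25  26  61  85  92
   94 108]
 [157  93  92  93  48  10  25  19  27  25  24  25  27  27  24  23  78  94
   97  92]
 [ 96  91  92  91  26  21  22  22  20  21  18  24  20  21  25  25  57  95
   96  93]
 [ 93  94  91  95  21  22  27   9  20  24  22  17  21  17  24  23  35  95
   89  94]
 [ 93  93  91  94  18  17  18  27  28  23  30  25  22  21  25  21  25  93
   90  91]]
[[132 132 117 127 147 151 145 149 151]
 [128 123 123 123 134 145 147 146 148]
 [118 124 119 123 118 149 141 150 147]
 [122 120 121 120 125 121 151 147 147]
 [124 121 124 122 124 122 124 149 155]
 [123 117 121 120 122 118 120 126 137]
 [139 113 124 120 120 121 117 120 121]
 [170 107 119 120 120 120 159 190 124]]
```

The cap is held (the opening reads 37 mm and the desk spot is now empty). Carrying it to the last pad.

{"api": "play_rows", "payload": {
  "deltas": [-6,8,0,0,28,-16,22,0,0,28,-23,32,0,0,28,-24,34,0,0,28,-24,34,0,0,28,-24,34,0,0,28,-22,30,0,0,28,-16,22,0,0,28,-10,14,0,0,28,-5,6,0,0,28]
}}

```text
t: 28.48
tool_pos: [0.6486, -0.1305, 0.0999]
orientation: [-2.486, -1.919, 0.003]
force: [0.1, 0.8, -0.3]
opening: 0.0366
gripper_force: 10.0
```

{"api": "play_rows", "payload": {
  "deltas": [-1.9,2.5,0,0,28,0,0,0,0,28,0,0,0,0,28,0,0,10,0,28,0,0,25,0,28,0,0,20,0,28,0,0,12,0,28,0,0,6,0,28,0,0,2,0,28,0,0,0,0,28]
}}

```text
t: 29.32
tool_pos: [0.6503, -0.1297, 0.0272]
orientation: [-2.484, -1.923, 0.0]
force: [0.3, -0.2, 0.2]
opening: 0.0366
gripper_force: 10.0
```

{"api": "play_rows", "payload": {
  "deltas": [0,0,1,0,28,0,0,0,0,28,0,0,0,0,28]
}}

```text
t: 29.57
tool_pos: [0.6511, -0.1303, 0.0274]
orientation: [2.484, 1.921, 0.002]
force: [0.0, -1.2, -0.0]
opening: 0.0369
gripper_force: 10.0
```

{"api": "play_rows", "payload": {
  "deltas": [0.6,0,3,0,28,0,0,2,0,28,0,0,1,0,28,0,0,0.5,0,28,0,0,0,0,28,0,0,0,0,28]
}}

```text
t: 30.07
tool_pos: [0.6504, -0.1294, 0.0195]
orientation: [-2.485, -1.922, 0.0]
force: [0.1, 0.3, 0.5]
opening: 0.0369
gripper_force: 10.0
```

{"api": "play_rows", "payload": {
  "deltas": [0,0,0.7,0,28,0,0,0.5,0,28,0,0,0,0,28,0,0,0,0,28]
}}

```text
t: 30.4
tool_pos: [0.6504, -0.1295, 0.0184]
orientation: [-2.485, -1.922, 0.0]
force: [0.4, -0.1, -0.5]
opening: 0.0366
gripper_force: 10.0
```

{"api": "play_rows", "payload": {
  "deltas": [0,0,0.5,0,28,0,0,0,0,28,0,0,0,0,38,0,0,0,0,41,0,0,0,0,45,0,0,0,0,52,0,0,0,0,62,0,0,0,0,62,0,0,0,0,62]
}}

```text
t: 31.15
tool_pos: [0.6505, -0.1294, 0.0179]
orientation: [-2.485, -1.922, 0.0]
force: [0.1, 0.5, 0.3]
opening: 0.0612
gripper_force: 0.0
```

{"api": "play_rows", "payload": {
  "deltas": [0,0,-10,0,62,0,0,-30,0,62,0,0,-40,0,62,0,0,-40,0,62,0,-30,-10,0,62,0,-40,0,0,62,0,-40,0,0,62,0,-40,0,0,62,0,-20,0,0,62,0,-10,0,0,62]
}}

```text
t: 31.98
tool_pos: [0.4737, -0.0834, 0.1484]
orientation: [-2.484, -1.923, 0.0]
force: [-0.1, -0.9, 1.0]
opening: 0.062
gripper_force: 0.0
```

{"api": "play_rows", "payload": {
  "deltas": [0,0,0,0,62,0,0,0,0,62,0,0,0,0,62]
}}

```text
t: 32.23
tool_pos: [0.4772, -0.0846, 0.1488]
orientation: [2.484, 1.922, 0.002]
force: [0.0, 0.4, -0.7]
opening: 0.0619
gripper_force: 0.0
```

Run:
```python
from h import *
t=snap('top','t15'); s=snap('scene','s15'); c=snap('wrist','w15'); print(robot.read_state()['t'],yaw())
pads={'case':((.5942,.104),.07,.021,.0195),'long':((.6128,.0264),.045,.003,.014),'short':((.6313,-.0517),.036,.003,.0125),'cap':((.6505,-.1295),.014,.019,.019)}
im=s['pixels']; e=s['eye']
for nm,(p,h,rt,rb) in pads.items():
    q=proj(s,[[*p,.014],[*p,.014+h]]); u=q[:,0].mean(); v0,v1=int(q[1,1])-8,int(q[0,1])+8
    # silhouette of each thing: not pad-orange, differs from the empty-rail picture
    d=np.abs(im.astype(int)-load('scene0')['pixels']).max(2)>45
    m=boxmask(d[...,None].astype(np.uint8),(int(u)-14,v0,int(u)+15,v1),lambda a:a[...,0])
    n,l,st,ce=cv2.connectedComponentsWithStats(m); i=1+st[1:,4].argmax()
    print(nm,'expected axis',q.round(1).tolist(),'blob',st[i],'centroid',ce[i].round(1))
# cap vs its pad in top view: orange ring centroid around it
hsv=cv2.cvtColor(t['pixels'],cv2.COLOR_BGR2HSV); H=(hsv[...,0]>5)&(hsv[...,0]<18)&(hsv[...,1]>110); print('orange per pad box',[int(H[y-8:y+8,x-9:x+9].sum()) for x,y in((367,170),(341,176),(315,182),(289,189))])
dk=boxmask(t['pixels'],(355,158,380,182),lambda a:a.max(2)<90); print('cap top',np.argwhere(dk).mean(0)[::-1],dk.sum(),cast(t,np.argwhere(dk).mean(0)[::-1],.028))
```

```text
32.3833 (np.float64(75.45271379923695), array([ 0.4769302 , -0.08448765,  0.14805053]))
case expected axis [[275.7, 202.1], [274.8, 176.4]] blob [263 172  21  35 581] centroid [274.  188.6]
long expected axis [[294.7, 186.7], [294.6, 170.9]] blob [288 173  12  15 112] centroid [293.3 182. ]
short expected axis [[312.0, 172.7], [312.2, 160.5]] blob [301 152  26  24 366] centroid [316.4 163.7]
cap expected axis [[327.6, 159.9], [327.7, 155.3]] blob [313 148  29  19 387] centroid [327.7 158.2]
orange per pad box [11, 72, 70, 8]
cap top [367.21969697 169.33333333] 132 [[ 0.64862034 -0.12886799  0.028     ]]
```

Run:
```python
from h import *
c=load('w15'); K=c['mtx'];R=cv2.Rodrigues(np.array(c['rotation']))[0]; im=c['pixels']
def pf(P):
    d=(np.array(P)-c['eye'])@R; th=np.arccos(-d[2]/np.linalg.norm(d)); r=th*K[0,0]/np.hypot(d[0],d[1]); return np.array([K[0,2]+d[0]*r,K[1,2]-d[1]*r])
hsv=cv2.cvtColor(im,cv2.COLOR_BGR2HSV)
for nm,p,h in(('case',(.5942,.104),.084),('long',(.6128,.0264),.059),('short',(.6313,-.0517),.05),('cap',(.6505,-.1295),.028)):
    u=pf([*p,h]); x,y=u.astype(int); k=30 if nm in('case','cap') else 8; x0,y0=max(0,x-k),max(0,y-k); a=im[y0:y+k+1,x0:x+k+1].max(2)
    q=np.argwhere(a<(60 if k==30 else 45))[:,::-1]+[x0,y0]
    print(nm,u.round(1),len(q),q.mean(0).round(1) if len(q) else '',cast(c,q.mean(0),h,True).round(4) if len(q) else '')
```

```text
case [402.4 -44.2] 4402 [402.7 319.1] [[ 0.5271 -0.2069  0.084 ]]
long [439.9  45.4] 21 [441.2  45. ] [[0.6141 0.0265 0.059 ]]
short [472.1 127.8] 9 [472. 128.] [[ 0.6312 -0.0518  0.05  ]]
cap [487.4 195.9] 885 [484.  193.8] [[ 0.6464 -0.1261  0.028 ]]
```

All four check out within about 1–2 mm, so I'm handing in.

```bash
python3 -c "
from plant import robot
print(robot.close_job())"
```

```text
the job is handed in; nothing more can be done
None
```

The job is handed in: starting from the end post, the case, long objective, short objective and dust cap stand on the four pads in that order, upright and centred to within about 2 mm on the last camera readings, after about 32 s of robot time.

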